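Level the window-bar riser with a spirit level

TASK

Open the drawer of the little wooden chest all or most of the way, take out the yellow spirit level and set it down (do not drop it) lengthwise on the middle of the pale board of the riser, and let go of it; once its bubble has drifted off to the high side, turn the red levelling foot until the bubble rests between the two black lines. Then press down on the spirit level with a steady push of roughly 10 N and finish like that, still pressing it onto the board with the bubble centred, so that I can lock the foot. Leave the cup, the mug, the potted plant and the wrench where they are.

Things in the scene. Friction and masses are not known exactly. Their poses are not given: they have to be found in the camera images.
- chest_drawer0 (a joint): how far the drawer of the dark wooden chest is pulled out, m: 0 shut, at most 0.20. It slides horizontally along the chest's own -x axis (towards the robot), with about 1 N of friction, and stays where it is left.
- chest_drawer0_handle (a point): middle of the drawer's brass bar handle, 62 mm above the table; moves with the drawer. The bar lies along this point's y axis, 120 mm long, about 10 mm thick, 35 mm out from the drawer's face; the drawer opens along this point's -x. The chest is 280 x 280 mm, 100 mm high; with the drawer shut its front is at the drawer's face.
- level: yellow bar with black ends, 30 (x) x 160 (y) x 36 mm high (z), 0.16 to 0.24 kg; origin at the centre of its underside. Starts upright on the drawer's floor (22 mm above the table), about parallel to the drawer's front, 49 to 69 mm behind its inner face; drawer walls rise to 78 mm (front 88) above it. On top: a green vial, 70 mm long in y, with two black lines and a pale bubble.
- bubble (a joint): bubble's middle along the level's own y, m: 0 centred, positive towards the level's +y end, stops at +-0.024. The bubble is 12 mm long, the black lines 18 mm apart: it is between them within +-0.003. It drifts to the higher end, 0.5 mm per 0.001 rad of tilt, and takes about 1.5 s to settle. With the level put down end for end the sign changes.
- board_mid (a point): centre of the top face of the riser's pale wooden board: 160 (x) x 262 (y, its length) x 18 mm thick, top about 100 mm above the table. Hinged at its +y end; the -y end, carried by the levelling foot, starts 5 to 11 mm too low (tilt 0.018 to 0.040 rad about x, different each time); the other direction is level. It hardly yields when pressed.
- foot_grip (a point): grip point on the upright axis of the levelling foot, 180 mm from the riser's middle beyond the board's -y end, 141 to 145 mm above the table, never rises or sinks. It lies in a red knob: a bar 46 mm long (along this point's x axis, which turns with it), 14 mm thick, its top 7 mm above this point, bottom 23 mm below it, on a disc 48 mm wide.
- foot (a joint): how far the foot is turned, rad, clockwise from above positive, 0 to 3.5; starts at 0 to 0.25. Clockwise raises the board's -y end: 0.030 rad of tilt per rad, which moves a settled bubble 15 mm per rad. About 0.6 to 1.35 rad of clockwise turn are needed. Turning takes about 0.08 N m; it stays where it is left.
- plant: white tapered ceramic pot, 110 mm wide, with a green plant, 210 mm tall overall; loose, origin at the centre of its underside. To be left where it is.
- cup: white cup, 72 mm wide, 55 mm tall; loose, origin at the centre of its underside. To be left where it is.
- mug: blue mug, 80 mm wide, 90 mm tall, with a handle on its +y side; loose, origin at the centre of its underside. To be left where it is.
- wrench: black-handled wrench lying flat along its x axis, 180 mm long, 20 mm thick; loose, origin at the centre of its underside. To be left where it is.

How it is judged:
By the outcome, as a careful person would: the job done as asked, in the order asked, and still so for the second after the job is handed in, while the arm keeps its last pose, push and grip.
It also fails if it takes over 72 s, if anything falls off the work surface, if the arm or the gripper's body presses on something with over 40 N, if the wrist force passes 120 N, or if a joint passes its speed limit or range.

ROBOT

A 6-joint arm with a two-finger parallel gripper is mounted at the origin on the work surface. World frame = base frame: x ahead of the robot, y to its left, z up, the work surface at z = 0. Lengths are in m, angles in rad, forces in N, time in s.
With the tool pointing down it reaches from about 0.425 to 0.95 m from the base axis. Payload 3.5 kg.
Tool frame: the origin (TCP) lies midway between the tips of the shut fingers; the grasp point (between the pads) lies 19 mm behind it; z points along the fingers, y is the line along which they close (so a half turn about z gives the same grasp; the last joint's range is limited). The gripper opens to 85 mm and grips with 20 to 120 N. Pads are 22 mm wide; open, the fingers measure 114 mm over their backs; the gripper's body (76 mm by 85 mm) begins 54 mm behind the grasp point. The pads swing forward as they close: fully open they stand 13 mm farther back than shut.
Start: joints at [1.096, 0.286, 1.577, -0, 1.279, -0.15], TCP at [0.215, 0.64, 0.231] pointing down, gripper open.
Joint ranges: [-2.77, 2.77], [-0.9, 2.22], [0.21, 2.48], [-1.53, 4.67], [0.24, 2.81], [-2.84, 2.84]. Speed limits (rad/s): [2.79, 2.79, 3.14, 3.14, 3.14, 3.14].

INTERFACE

Orientations are given as a unit quaternion [x, y, z, w].
In Python, from plant import get_state, read_camera, ctrl gives the robot as it stands.
- The arm moves only by the shell command python3 -m crank 'ROWS' [FORCE]. ROWS is JSON, a list of rows, each a list of 3 entries, a list of its own where there are three numbers: the shift along the tool's x, y, z in mm, then the turn about the tool's z in degrees, then the closure in counts, from 0 (fully open) to 255 (shut). In form: [[[tx, ty, tz], yaw, claw], ...]. A call has 1 to 10 rows; each row is the pose to reach, as a shift and turn from the pose commanded when the call began, along the tool's axes at that moment; what a row does not reach only later rows make up. A row lasts 1/10 s, in which the tool goes at most 50 mm and 8.59 degrees, less where a joint would pass 70% of its speed; a pose out of reach is approached as far as the arm can. A call with a gripper value outside its range is refused whole. The fingers move at their own pace and stop on an object; FORCE is the grip in N (left out, the last holds). Time passes only in rows, so rows that repeat a pose let the fingers close. It gives the time, the measured TCP pose, the force, the opening and the grip force at its end, in the units of the state.
- get_state(): the state, without advancing time (a new reading comes with each control period).
- read_camera(name): name is "side" or "top"; returns a dict with "frame" (420x560x3 uint8, blue, green, red), "range_z" (420x560 float32, m along the optical axis (not along the pixel's ray), 0 where there is no reading), "vfov" (degrees; the focal length in pixels is half the picture's height over the tangent of half this angle, whatever the lens; pixels are square), "cx", "cy" (the principal point, pixels), "origin" and "orientation" of the camera in the world. Camera axes: x right, y down, z forward; pixel columns grow to the right and rows downward; lengths in m; the calibration is good to about 2 mm. A picture is of the moment at which its call begins.
- ctrl.sign_off(): hands the job in; it is judged then, once.
The state is a dict: "time": time; "qpos": joint angles; "dq": joint speeds; "joint_efforts": joint torques, N m; "eef_pos": TCP position; "tcp_rot": TCP orientation; "contact_force": force on the tool from outside, world axes, zero at the start; "wrist_torque": the same for the moment, N m; "opening": opening from 0.0 (shut) to 1.0 (fully open); "finger_force": force on a finger pad.
Only numpy, scipy, OpenCV 4.12 (cv2) and the standard library are available. Lean on these libraries where they do the work, as an engineer would, in place of code of your own. Each camera call takes 0.05 s, during which the arm holds its last target. There are 200 camera calls.

## Working session

There is one attempt and no reset: what is moved stays moved. The work goes in short steps, Python scripts to look and compute and a shell command to move; the robot and the scene stay as the last step left them, time stands still between calls to the robot, and variables do not carry over. Pictures are saved under pics/ and viewed, at most 10 in all, crops included, and the job is handed in when it is done.

```bash
ls; mkdir -p pics
cat > h.py <<'E'
import numpy as np, cv2
from plant import get_state, read_camera, ctrl
from scipy.spatial.transform import Rotation as R
def K(c):
    return c["frame"].shape[0]/2/np.tan(np.radians(c["vfov"])/2)
def cloud(c):
    f=K(c); h,w=c["range_z"].shape; v,u=np.mgrid[0:h,0:w]; z=c["range_z"]
    p=np.stack([(u-c["cx"])/f*z,(v-c["cy"])/f*z,z],-1)
    return p@R.from_quat(c["orientation"]).as_matrix().T+np.array(c["origin"])
def snap(n,fn):
    c=read_camera(n); cv2.imwrite("pics/"+fn+".png",c["frame"]); np.savez("pics/"+fn+".npz",P=cloud(c),z=c["range_z"],f=c["frame"]); return c
E
python3 - <<'E'
from h import *
s=get_state(); print(s)
for n in("side","top"):
    c=snap(n,n+"0"); print(n,c["vfov"],c["cx"],c["cy"],c["origin"],c["orientation"],c.keys())
E
```

```text
pics
{'time': 0.0, 'qpos': array([ 1.09601639e+00,  2.87175213e-01,  1.57816939e+00,  6.31141513e-06,
        1.27858970e+00, -1.50009740e-01]), 'dq': array([ 0.00056504, -0.00128934, -0.00061796,  0.0001457 , -0.00010344,
        0.00095166]), 'joint_efforts': array([-1.10930363e-03, -4.05982554e+01, -2.92624962e+01, -1.73336257e-04,
        5.78166524e-03, -1.02349830e-05]), 'eef_pos': array([0.2150622 , 0.63913603, 0.22994493]), 'tcp_rot': array([ 1.61673176e-01,  9.86843662e-01, -1.11323033e-03, -3.62714640e-04]), 'contact_force': array([-0.53503805,  1.03852948,  0.02629117]), 'wrist_torque': array([-0.01589209, -0.016179  , -0.03401179]), 'finger_force': 0.0, 'opening': 1.0016704393625897}
side 56.74842138407978 277.6357156976496 211.57206877959698 [ 0.25502669 -0.5946746   0.83196452] [ 0.90157294 -0.187114    0.07423912 -0.38294012] dict_keys(['frame', 'range_z', 'vfov', 'cx', 'cy', 'origin', 'orientation'])
top 51.13382986638521 281.4103298243562 208.2570881486766 [0.32344799 0.12385869 1.30037718] [-0.69697633  0.71038061 -0.07496971  0.06295168] dict_keys(['frame', 'range_z', 'vfov', 'cx', 'cy', 'origin', 'orientation'])
```

View pics/top0.png

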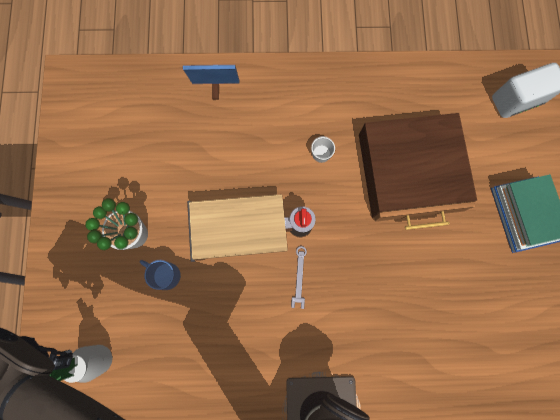

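View pics/side0.png

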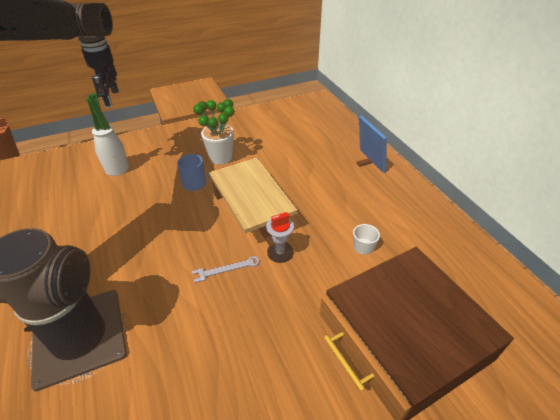

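The top view shows the chest at (418,165) with its handle at (427,222), the board's centre at (238,227), the red knob at (302,218), and the cup at (322,149). The wrench is at (300,278), the mug at (162,275) and the plant at (120,230). Next I'll measure these from the point cloud.

Run:
```python
from h import *
for n in("top0","side0"):
    d=np.load(f"pics/{n}.npz");P=d["P"];f=d["f"].astype(int);b,g,r=f[...,0],f[...,1],f[...,2]
    def rep(nm,m):
        q=P[m]; 
        if len(q)<8: print(nm,len(q));return
        rc=cv2.minAreaRect(q[:,:2].astype(np.float32)); print(n,nm,len(q),"mean",q.mean(0).round(4),"med",np.median(q,0).round(4),"rect",np.round(rc[0],4),np.round(rc[1],4),round(rc[2],1))
    z=P[...,2];x=P[...,0];y=P[...,1]
    rep("knob",(r>150)&(g<60)&(b<60)&(z>.135)&(z<.16)&(x>.2)&(x<.8)&(y<.3))
    rep("handle",(abs(z-.065)<.012)&(x>.25)&(x<.47)&(y<-.2)&(r>130)&(b<90))
    rep("board",(z>.085)&(z<.108)&(r>150)&(b>60)&(x>.3)&(x<.65)&(y>-.02)&(y<.45))
    m=(z>.092)&(z<.11)&(x>.3)&(x<.9)&(y<-.12)&(y>-.55)&(r<110)
    rep("chesttop",m)
    rep("cup",(z>.045)&(z<.06)&(x>.45)&(x<.7)&(y>-.1)&(y<.1)&(abs(r-b)<30))
    rep("wrench",(z>.008)&(z<.03)&(x>.15)&(x<.45)&(y>-.05)&(y<.15)&(abs(r-b)<40))
f=np.load("pics/top0.npz")["f"]
a=cv2.resize(f[190:250,270:340],None,fx=8,fy=8,interpolation=3);a=np.vstack([a,np.zeros((10,560,3),np.uint8)])
b_=cv2.resize(f[190:250,395:465],None,fx=3,fy=3)
s=np.load("pics/side0.npz")["f"];s=cv2.resize(s[205:265,250:320],None,fx=3,fy=3)
o=np.zeros((490,780,3),np.uint8);o[:,:560]=a;o[:180,565:775]=b_;o[200:380,565:775]=s
cv2.imwrite("pics/c1.png",o)
```

```text
top0 knob 61 mean [0.5281 0.0421 0.1484] med [0.53   0.0418 0.1483] rect [0.5264 0.042 ] [0.0112 0.0435] 88.5
handle 0
top0 board 5389 mean [0.5125 0.2228 0.0954] med [0.5121 0.2247 0.0953] rect [0.517  0.1816] [0.1604 0.3455] 4.3
top0 chesttop 8677 mean [ 0.6897 -0.2967  0.0997] med [ 0.6884 -0.2962  0.0997] rect [ 0.6928 -0.2982] [0.2669 0.2833] 5.7
cup 0
top0 wrench 143 mean [0.3634 0.053  0.0097] med [0.354  0.051  0.0094] rect [0.3673 0.0491] [0.0365 0.1621] 81.8
side0 knob 81 mean [0.5276 0.037  0.1436] med [0.5289 0.0365 0.1442] rect [0.5255 0.0394] [0.0423 0.0101] 1.8
handle 0
side0 board 3456 mean [0.5099 0.2129 0.0953] med [0.5081 0.2085 0.0952] rect [0.5162 0.1835] [0.1625 0.3432] 3.8
side0 chesttop 11104 mean [ 0.6901 -0.3423  0.1003] med [ 0.6954 -0.3522  0.1003] rect [ 0.6922 -0.3006] [0.2678 0.2767] 5.6
side0 cup 22 mean [0.5226 0.0339 0.0493] med [0.5221 0.0326 0.0485] rect [0.5228 0.0358] [0.0108 0.0241] 65.6
side0 wrench 139 mean [0.3606 0.0494 0.0091] med [0.3569 0.0484 0.009 ] rect [0.3682 0.0474] [0.0353 0.1634] 82.7
```

View pics/c1.png

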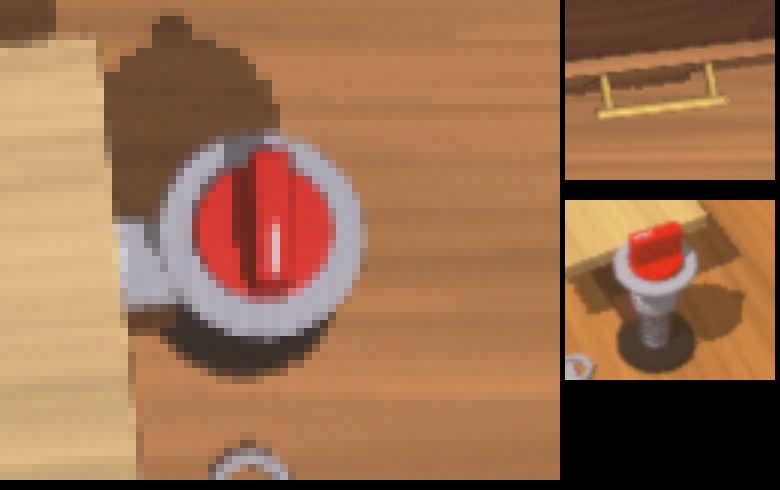

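The crop shows the knob bar nearly along world x, from (265,150) to (265,285) in the crop. The handle bar runs from top-image pixel (407,228) to (449,223).

```bash
cat >> h.py <<'E'
def ray(c,u,v,z):
    d=R.from_quat(c["orientation"]).apply([(u-c["cx"])/K(c),(v-c["cy"])/K(c),1]); o=np.array(c["origin"])
    return o+d*(z-o[2])/d[2]
E
python3 - <<'E'
from h import *
c=read_camera("top"); 
a=ray(c,407,228,.065);b=ray(c,449,223.3,.065);print("handle",a,b,(a+b)/2,np.degrees(np.arctan2(*(b-a)[:2])))
k=ray(c,270+265/8,190+150/8,.15);l=ray(c,270+270/8,190+285/8,.15);print("knob",k,l,(k+l)/2)
d=np.load("pics/top0.npz");P=d["P"];f=d["f"].astype(int)
m=((P[...,2]>.085)&(P[...,2]<.11)&(f[...,0]>85)&(f[...,2]>150)).astype(np.uint8)
m=cv2.morphologyEx(m,2,np.ones((9,9)));n,L,S,_=cv2.connectedComponentsWithStats(m)
i=L[227,238];q=P[L==i];print(cv2.minAreaRect(q[:,:2].astype(np.float32)))
A=np.c_[q[:,:2],np.ones(len(q))];print("plane",np.linalg.lstsq(A,q[:,2],rcond=None)[0])
for nm,uv,z in[("cup",(322,149),.055),("mug",(162,275),.09),("wrenchA",(301,248),.01),("wrenchB",(298,306),.01),("chest fl",(371,217),.1),("chest fr",(474,207),.1),("chest bl",(364,118),.1),("chest br",(459,114),.1)]: print(nm,ray(c,*uv,z).round(3))
E
```

```text
handle [ 0.50395143 -0.2573229   0.065     ] [ 0.51534283 -0.37928501  0.065     ] [ 0.50964713 -0.31830396  0.065     ] 174.66399183026982
knob [0.54855456 0.04383136 0.15      ] [0.5029101  0.04354738 0.15      ] [0.52573233 0.04368937 0.15      ]
((0.51365065574646, 0.22326448559761047), (0.15976841747760773, 0.2618141174316406), 4.1878662109375)
plane [-0.00122161  0.03561194  0.08798068]
cup [ 0.747 -0.024  0.055]
mug [0.384 0.429 0.09 ]
wrenchA [0.458 0.044 0.01 ]
wrenchB [0.292 0.057 0.01 ]
chest fl [ 0.532 -0.148  0.1  ]
chest fr [ 0.555 -0.44   0.1  ]
chest bl [ 0.825 -0.145  0.1  ]
chest br [ 0.833 -0.425  0.1  ]
```

```bash
cat >> h.py <<'E'
def go(x,y,z,psi):
    """shift (tool axes, mm) and yaw (deg) from the measured pose; psi = world angle (deg) of tool y"""
    s=get_state(); r=R.from_quat(s["tcp_rot"]); M=r.as_matrix()
    d=M.T@(np.array([x,y,z])-s["eef_pos"])*1000
    cur=np.degrees(np.arctan2(M[1,1],M[0,1])); dy=-((psi-cur+90)%180-90)
    print("shift",d.round(1),"yaw",round(dy,1),"cur psi",round(cur,2),"tilt z",M[:,2].round(4),"q",s["qpos"].round(2),"t",round(s["time"],2))
E
python3 -c "
from h import *
go(.48,.2,.33,5.5);go(.5096,-.3183,.17,5.5)"
```

```text
shift [-391.1 -332.   -99.3] yaw 65.9 cur psi 71.39 tilt z [-9.0e-04 -1.7e-03 -1.0e+00] q [ 1.1   0.29  1.58 -0.    1.28 -0.15] t 0.15
shift [-584.6 -813.4   61.6] yaw 65.9 cur psi 71.39 tilt z [-9.0e-04 -1.7e-03 -1.0e+00] q [ 1.1   0.29  1.58 -0.    1.28 -0.15] t 0.15
```

```bash
python3 -m crank '[[[0,0,-50],0,180],[[-390,-330,-100],66,180],[[-390,-330,-100],66,180],[[-390,-330,-100],66,180],[[-390,-330,-100],66,180],[[-390,-330,-100],66,180],[[-390,-330,-100],66,180],[[-390,-330,-100],66,180],[[-390,-330,-100],66,180],[[-390,-330,-100],66,180]]' 60; python3 -c "
from h import *
go(.49,-.1,.3,5.5);go(.5096,-.3183,.17,5.5)"
```

```text
time: 1.15
eef_pos: [0.4475, 0.2545, 0.3252]
tcp_rot: [0.674, 0.739, 0.0, 0.0]
contact_force: [1.0, 1.1, 0.1]
opening: 0.297
finger_force: 0.0
shift [-357.     9.6   25.2] yaw -0.2 cur psi 5.3 tilt z [ 1.e-04  1.e-04 -1.e+00] q [ 0.32 -0.13  1.85  0.    1.42  0.23] t 1.15
shift [-576.1    8.9  155.2] yaw -0.2 cur psi 5.3 tilt z [ 1.e-04  1.e-04 -1.e+00] q [ 0.32 -0.13  1.85  0.    1.42  0.23] t 1.15
```

```bash
python3 -m crank '[[[-350,10,0],0,180],[[-350,10,0],0,180],[[-350,10,0],0,180],[[-350,10,0],0,180],[[-350,10,0],0,180],[[-350,10,0],0,180],[[-550,10,130],0,180],[[-550,10,130],0,180],[[-550,10,130],0,180],[[-550,10,130],0,180]]'; python3 -m crank '[[[-50,0,30],0,180],[[-50,0,30],0,180],[[-50,0,30],0,180],[[-50,0,30],0,180]]'; python3 -c "
from h import *
go(.5096,-.3183,.17,5.5)"
```

```text
time: 2.15
eef_pos: [0.5011, -0.2197, 0.2319]
tcp_rot: [0.673, 0.739, 0.0, 0.0]
contact_force: [0.7, 0.2, 0.3]
opening: 0.293
finger_force: 0.0
time: 2.55
eef_pos: [0.5064, -0.2669, 0.2036]
tcp_rot: [0.673, 0.74, 0.0, 0.0]
contact_force: [0.4, 0.5, 0.4]
opening: 0.297
finger_force: 0.0
shift [-51.4  -1.7  33.6] yaw -0.1 cur psi 5.41 tilt z [ 6.e-04  2.e-04 -1.e+00] q [-0.66  0.09  1.86  0.    1.2  -0.76] t 2.55
```

```bash
python3 -m crank '[[[-50,-2,34],0,180],[[-51,-2,34],0,180],[[-51,-2,34],0,180],[[-51,-2,80],0,180],[[-51,-2,115],0,180],[[-51,-2,115],0,180]]';  python3 - <<'E'
from h import *
go(.5096,-.3183,.046,5.5)
c=snap("side","s1");f=c["frame"][270:420,250:450];cv2.imwrite("pics/c2.png",cv2.resize(f,None,fx=4,fy=4,interpolation=3))
E
```

```text
time: 3.15
eef_pos: [0.5066, -0.3145, 0.0839]
tcp_rot: [0.672, 0.74, 0.0, -0.005]
contact_force: [0.1, -0.0, -0.5]
opening: 0.291
finger_force: 0.0
shift [-4.4  2.9 37.8] yaw -0.0 cur psi 5.48 tilt z [-0.007   0.0068 -1.    ] q [-0.73  0.28  1.87  0.    1.   -0.82] t 3.15
```

View pics/c2.png

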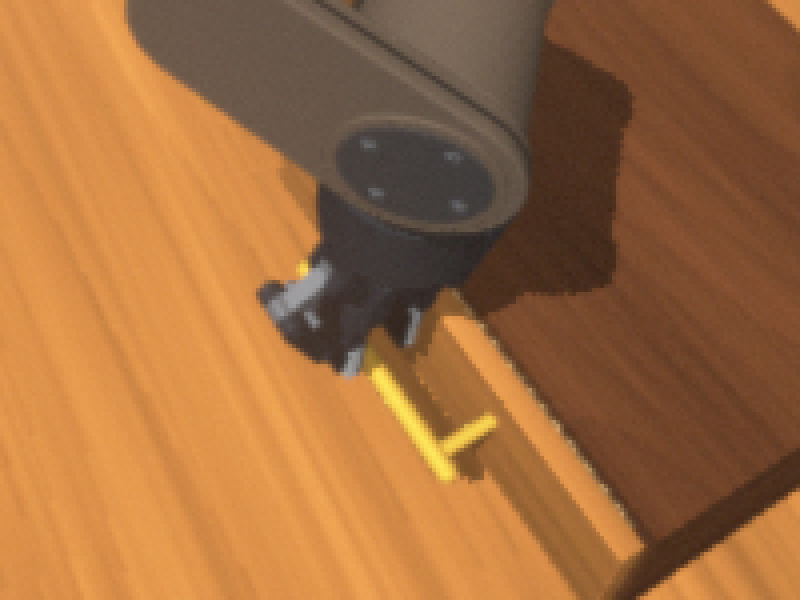

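The fingers straddle the bar at crop (365,350). Next I'll descend and close.

```bash
python3 -m crank '[[[-3,2,20],0,180],[[-3,2,40],0,180],[[-3,2,40],0,180],[[-3,2,40],0,255],[[-3,2,40],0,255],[[-3,2,40],0,255],[[-3,2,40],0,255],[[-3,2,40],0,255]]' 60; python3 -c "
from h import *
go(.5096,-.3183,.046,5.5)"
```

```text
time: 4.0
eef_pos: [0.5116, -0.3219, 0.0507]
tcp_rot: [0.673, 0.74, -0.0, 0.0]
contact_force: [-5.7, 2.8, 7.0]
opening: 0.098
finger_force: 58.9
shift [ 3.8 -1.7  4.7] yaw -0.1 cur psi 5.42 tilt z [ 4.e-04 -1.e-03 -1.e+00] q [-0.73  0.34  1.87 -0.    0.93 -0.82] t 4.0
```

```bash
python3 -m crank '[[[0,-15,0],0,255],[[0,-40,0],0,255],[[0,-65,0],0,255],[[0,-90,0],0,255],[[0,-115,0],0,255],[[0,-140,0],0,255],[[0,-165,0],0,255],[[0,-185,0],0,255],[[0,-195,0],0,255],[[0,-195,0],0,255]]'; python3 -c "
from h import *
s=get_state()['eef_pos'];print(np.hypot(s[0]-.5116,s[1]+.3219))
go(.32,-.33,.15,5.5)"
```

```text
time: 5.0
eef_pos: [0.3167, -0.3408, 0.0506]
tcp_rot: [0.674, 0.739, -0.0, 0.001]
contact_force: [-1.1, 4.3, 9.9]
opening: 0.105
finger_force: 61.0
0.19581861709983522
shift [ 10.2   4.4 -99.4] yaw -0.2 cur psi 5.31 tilt z [ 0.0016 -0.0021 -1.    ] q [-1.04  0.06  2.2   0.    0.87 -1.13] t 5.0
```

```bash
python3 -m crank '[[[0,0,0],0,190],[[0,0,0],0,180],[[0,0,0],0,180],[[0,0,-50],0,180],[[0,0,-100],0,100],[[0,0,-150],0,0],[[0,50,-160],0,0],[[40,90,-180],0,0],[[80,90,-180],0,0],[[120,90,-180],0,0]]'
python3 - <<'E'
from h import *
c=snap("top","t2");f=c["frame"][170:320,360:510];cv2.imwrite("pics/c3.png",cv2.resize(f,None,fx=4,fy=4,interpolation=3))
P=cloud(c);d=c["frame"].astype(int)
m=(d[...,2]>140)&(d[...,1]>110)&(d[...,0]<80)&(P[...,2]>.045)&(P[...,2]<.07)&(P[...,1]<-.2)
q=P[m];print(len(q),cv2.minAreaRect(q[:,:2].astype(np.float32)),q[:,2].mean())
go(.42,-.33,.22,5.5)
E
```

```text
time: 6.0
eef_pos: [0.3966, -0.2104, 0.2289]
tcp_rot: [0.673, 0.74, 0.0, 0.001]
contact_force: [0.2, 0.0, -0.3]
opening: 1.0
finger_force: 0.0
0 ((0.0, 0.0), (0.0, 0.0), 0.0) nan
shift [-126.5   12.6    6.9] yaw 0.1 cur psi 5.61 tilt z [-6.0e-04  4.6e-03 -1.0e+00] q [-0.71 -0.24  2.12  0.    1.26 -0.81] t 6.05<stdin>:5: RuntimeWarning: Mean of empty slice.
  ret = ret.dtype.type(ret / rcount)
```

View pics/c3.png

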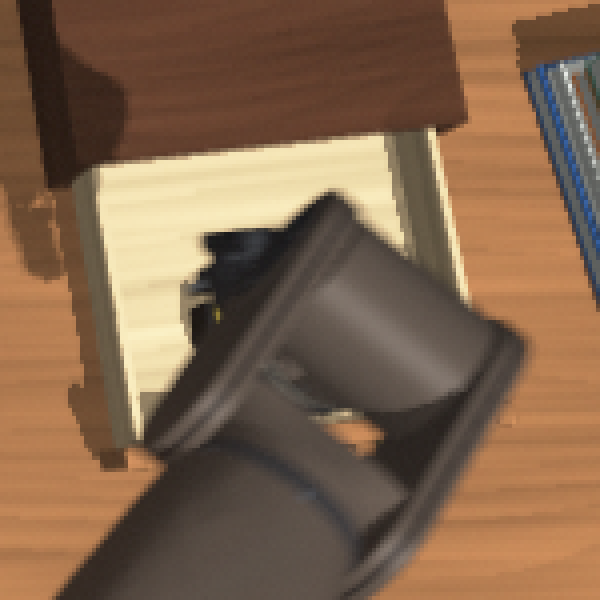

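The arm hides the drawer in this view. I'll move it further left.

```bash
python3 -m crank '[[[50,10,-20],0,0],[[100,20,-20],0,0],[[150,30,-20],0,0],[[200,40,-20],0,0],[[220,40,-20],0,0]]'
python3 - <<'E'
from h import *
c=snap("top","t3");f=c["frame"][190:290,380:480];cv2.imwrite("pics/c4.png",cv2.resize(f,None,fx=6,fy=6,interpolation=3))
P=cloud(c);d=c["frame"].astype(int)
m=(P[...,2]>.045)&(P[...,2]<.068)&(P[...,1]<-.15)&(P[...,1]>-.45)&(P[...,0]<.5)&(P[...,0]>.36)
q=P[m];print(len(q),cv2.minAreaRect(q[:,:2].astype(np.float32)),q.mean(0))
go(.42,-.33,.22,5.5)
E
```

```text
time: 6.55
eef_pos: [0.4144, 0.0139, 0.2479]
tcp_rot: [0.672, 0.741, 0.0, 0.0]
contact_force: [0.5, -0.3, -0.4]
opening: 1.002
finger_force: 0.0
878 ((0.442109078168869, -0.3201392889022827), (0.13945621252059937, 0.24987290799617767), 5.4298906326293945) [ 0.43808599 -0.34427892  0.05704623]
shift [-345.1  -28.1   26.6] yaw 0.2 cur psi 5.66 tilt z [ 1.0e-04  3.1e-03 -1.0e+00] q [-0.21 -0.34  2.16  0.    1.32 -0.31] t 6.6
```

View pics/c4.png

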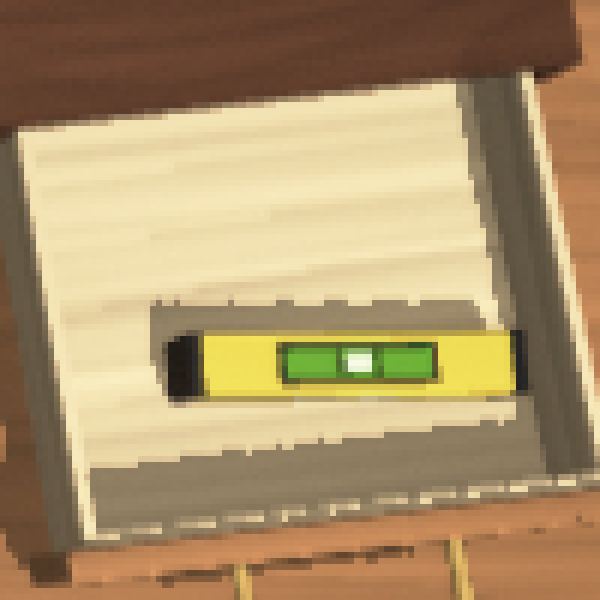

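The level is in the drawer. Its vial is centred at crop (358,363), with corners at (280,345), (437,343), (437,380) and (280,383).

Run:
```python
from h import *
c=read_camera("top")
w=lambda x,y:ray(c,(x+.5)/6-.5+380,(y+.5)/6-.5+190,.058)
o=w(358,363);print("lev",o)
for a,b in(((205,334),(513,331)),((205,400),(513,394))):
    d=w(*b)-w(*a);print(np.degrees(np.arctan2(d[0],-d[1])),np.linalg.norm(d))
print("front",w(90,535),w(590,478))
go(o[0],o[1],.16,0)
```

```text
lev [ 0.43982964 -0.34686372  0.058     ]
-0.5228274544740125 0.14743780048291524
0.00602723509758661 0.14685098471842298
front [ 0.36182696 -0.21348103  0.058     ] [ 0.38360583 -0.45185167  0.058     ]
shift [-361.6  -10.4   87.4] yaw 5.7 cur psi 5.71 tilt z [ 0.e+00  7.e-04 -1.e+00] q [-0.21 -0.34  2.16  0.    1.32 -0.31] t 6.65
```

```bash
python3 -m crank '[[[-50,0,0],6,75],[[-100,-5,0],6,75],[[-150,-5,0],6,75],[[-200,-10,0],6,75],[[-250,-10,0],6,75],[[-300,-10,30],6,75],[[-345,-10,60],6,75],[[-362,-10,87],6,75],[[-362,-10,87],6,75],[[-362,-10,87],6,75]]' 40; python3 -c "
from h import *
print(get_state()['opening']);go(.4398,-.3469,.029,-.2)"
```

```text
time: 7.65
eef_pos: [0.4375, -0.3507, 0.1595]
tcp_rot: [0.712, 0.703, 0.0, -0.002]
contact_force: [0.5, 0.4, 0.2]
opening: 0.704
finger_force: 0.0
0.7042375590382398
shift [  3.5   2.5 130.5] yaw -0.5 cur psi -0.72 tilt z [-0.0022  0.0027 -1.    ] q [-0.86  0.11  1.92  0.    1.12 -0.84] t 7.65
```

```bash
python3 -m crank '[[[2,2,40],0,75],[[2,2,80],0,75],[[2,2,110],0,75],[[2,2,125],0,75],[[2,2,130],0,75],[[2,2,130],0,255],[[2,2,130],0,255],[[2,2,130],0,255],[[2,2,130],0,255],[[2,2,130],0,255]]' 40; python3 -c "
from h import *
go(.4398,-.3469,.029,-.2)"
```

```text
time: 8.65
eef_pos: [0.442, -0.3497, 0.0334]
tcp_rot: [0.711, 0.703, 0.0, 0.002]
contact_force: [-0.6, 2.0, 7.1]
opening: 0.34
finger_force: 41.0
shift [ 2.8 -2.3  4.4] yaw -0.4 cur psi -0.6 tilt z [ 0.0029 -0.0029 -1.    ] q [-0.85  0.29  1.98  0.    0.87 -0.84] t 8.65
```

```bash
python3 -m crank '[[[0,0,-20],0,255],[[0,0,-60],0,255],[[0,0,-110],0,255],[[0,0,-160],0,255],[[0,0,-190],0,255],[[40,5,-200],0,255],[[90,20,-200],0,255],[[140,30,-200],0,255],[[190,40,-200],0,255],[[240,50,-200],0,255]]'; python3 -c "
from h import *
go(.5139,.2205,.18,4.2)"
```

```text
time: 9.65
eef_pos: [0.4916, -0.112, 0.2305]
tcp_rot: [0.711, 0.703, -0.0, -0.0]
contact_force: [1.5, -0.1, -2.3]
opening: 0.341
finger_force: 40.3
shift [332.7  18.5  50.5] yaw -4.8 cur psi -0.65 tilt z [-3.e-04  2.e-04 -1.e+00] q [-0.43 -0.1   1.99  0.    1.25 -0.41] t 9.65
```

```bash
python3 -m crank '[[[45,0,0],-2,255],[[90,5,0],-5,255],[[135,10,0],-5,255],[[180,15,0],-5,255],[[225,18,0],-5,255],[[270,18,0],-5,255],[[315,18,0],-5,255],[[332,18,20],-5,255],[[332,18,50],-5,255],[[332,18,50],-5,255]]'; python3 -m crank '[[[0,0,0],0,255],[[0,0,0],0,255]]'
python3 - <<'E'
from h import *
go(.5139,.2205,.12,4.2);print(get_state()['contact_force'])
c=snap("side","s5");f=c["frame"][120:270,170:370];cv2.imwrite("pics/c5.png",cv2.resize(f,None,fx=4,fy=4,interpolation=3))
E
```

```text
time: 10.65
eef_pos: [0.5097, 0.2177, 0.1754]
tcp_rot: [0.679, 0.734, -0.005, -0.003]
contact_force: [-0.3, -0.9, -4.3]
opening: 0.342
finger_force: 40.3
time: 10.85
eef_pos: [0.5146, 0.2174, 0.1825]
tcp_rot: [0.68, 0.733, 0.001, 0.001]
contact_force: [-0.3, 0.5, -2.0]
opening: 0.343
finger_force: 40.3
shift [ 3.1 -0.6 62.5] yaw 0.1 cur psi 4.34 tilt z [ 2.4e-03  4.0e-04 -1.0e+00] q [ 0.22  0.08  1.91 -0.    1.15  0.14] t 10.85
[-0.28737634  0.51101023 -1.98778977]
```

View pics/c5.png

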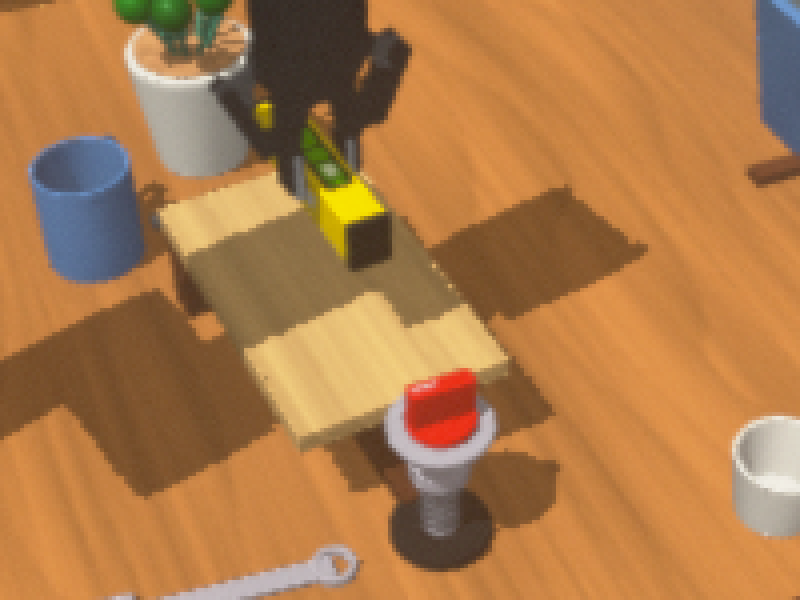

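The level is held upright over the board's middle (crop (345,200)) and lines up with it.

```bash
python3 -m crank '[[[3,0,30],0,255],[[3,0,55],0,255],[[3,0,66],0,255],[[3,0,70],0,255],[[3,0,70],0,255]]' 30;python3 -m crank '[[[0,0,1],0,255],[[0,0,2],0,255],[[0,0,3],0,255],[[0,0,4],0,255],[[0,0,4],0,255]]' 20; python3 -c "
from h import *
print(get_state()['wrist_torque']);go(.5139,.2205,.1067,4.2)"
```

```text
time: 11.4
eef_pos: [0.5141, 0.2207, 0.1117]
tcp_rot: [0.68, 0.734, 0.0, 0.0]
contact_force: [-0.1, 0.2, -3.0]
opening: 0.342
finger_force: 40.4
time: 11.9
eef_pos: [0.5143, 0.2208, 0.1085]
tcp_rot: [0.679, 0.734, 0.001, 0.001]
contact_force: [-1.4, -2.3, 4.3]
opening: 0.341
finger_force: 41.4
[0.11309111 0.28566882 0.18789087]
shift [-0.3 -0.5  1.8] yaw 0.2 cur psi 4.4 tilt z [ 1.8e-03  3.0e-04 -1.0e+00] q [ 0.22  0.17  1.96 -0.    1.01  0.15] t 11.9
```

```bash
python3 -m crank '[[[0,0,1],0,255],[[0,0,2],0,255],[[0,0,3],0,255],[[0,0,3],0,255],[[0,0,3],0,255]]' 20; python3 -c "
from h import *
print(get_state()['wrist_torque']);go(.5139,.2205,.1067,4.2)"
```

```text
time: 12.4
eef_pos: [0.5145, 0.2203, 0.1065]
tcp_rot: [0.679, 0.734, 0.0, 0.001]
contact_force: [-3.3, -6.1, 13.3]
opening: 0.343
finger_force: 42.5
[-0.43424458  0.76094505  0.03705086]
shift [ 0.2 -0.6 -0.2] yaw 0.2 cur psi 4.41 tilt z [ 0.0016 -0.0011 -1.    ] q [ 0.22  0.17  1.96 -0.    1.01  0.15] t 12.4
```

```bash
python3 -m crank '[[[0,0,-2],0,255],[[0,0,-2],0,150],[[0,0,-2],0,110],[[0,0,-2],0,80],[[0,0,-2],0,80],[[0,0,-40],0,80],[[0,0,-90],0,80],[[-50,0,-110],0,80],[[-100,0,-110],0,80],[[-150,0,-110],0,80]]'
python3 - <<'E'
from h import *
go(.5266,.0438,.18,-70)
c=snap("side","s6");f=c["frame"][120:270,170:370];cv2.imwrite("pics/c6.png",cv2.resize(f,None,fx=4,fy=4,interpolation=3))
E
```

```text
time: 13.4
eef_pos: [0.5252, 0.0739, 0.2154]
tcp_rot: [0.679, 0.734, 0.001, 0.001]
contact_force: [1.0, -0.4, -0.6]
opening: 0.685
finger_force: 0.0
shift [-30.1  -1.1  35.5] yaw 74.5 cur psi 4.51 tilt z [ 3.3e-03 -1.0e-04 -1.0e+00] q [-0.05 -0.02  1.95  0.    1.21 -0.13] t 13.4
```

View pics/c6.png

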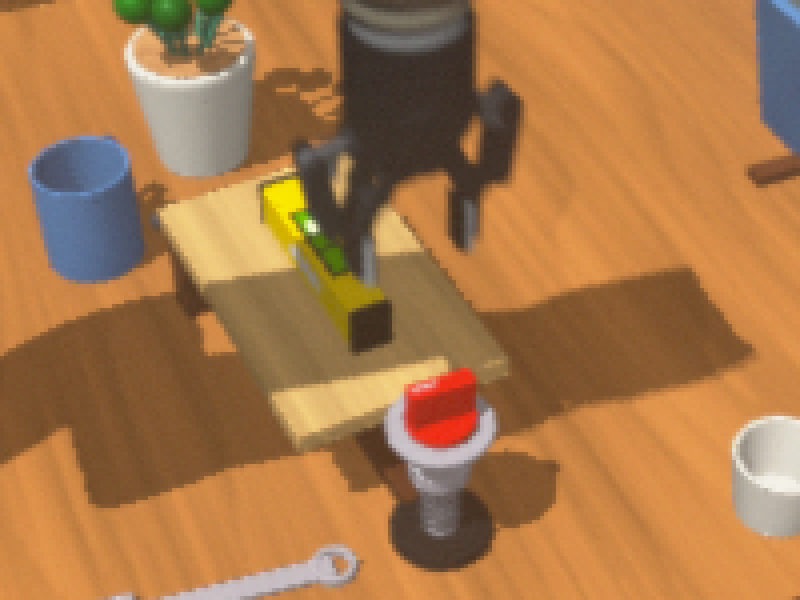

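The level lies flat on the middle of the board, and the bubble is moving to the far (+y, high) side at crop (313,228). Now the knob.

```bash
python3 -m crank '[[[-10,0,0],-8,110],[[-20,0,0],-16,110],[[-30,-1,0],-25,110],[[-30,-1,0],-33,110],[[-30,-1,10],-42,110],[[-30,-1,20],-50,110],[[-30,-1,30],-59,110],[[-30,-1,35],-67,110],[[-30,-1,35],-76,110],[[-30,-1,35],-84,110]]';python3 -m crank '[[[0,0,0],-2,110],[[0,0,0],-2,110]]'
python3 - <<'E'
from h import *
go(.5266,.0438,.126,90.4)
E
```

```text
time: 14.45
eef_pos: [0.5256, 0.045, 0.1781]
tcp_rot: [0.011, 1.0, 0.0, -0.001]
contact_force: [-0.2, -0.8, 0.3]
opening: 0.569
finger_force: 0.0
time: 14.65
eef_pos: [0.5258, 0.045, 0.1785]
tcp_rot: [-0.003, 1.0, 0.0, -0.0]
contact_force: [-0.7, -0.2, 0.7]
opening: 0.567
finger_force: 0.0
shift [-0.8 -1.2 52.5] yaw -0.0 cur psi 90.38 tilt z [-6.e-04  2.e-04 -1.e+00] q [-0.11  0.01  1.98  0.    1.15 -1.68] t 14.65
```

```bash
python3 -m crank '[[[-1,-1,25],0,110],[[-1,-1,42],0,110],[[-1,-1,50],0,110],[[-1,-1,50],0,110],[[-1,-1,50],0,255],[[-1,-1,50],0,255],[[-1,-1,50],0,255],[[-1,-1,50],0,255],[[-1,-1,50],0,255]]' 40
python3 - <<'E'
from h import *
go(.5266,.0438,.126,90.4);print(get_state()['wrist_torque'])
E
```

```text
time: 15.55
eef_pos: [0.5278, 0.0428, 0.1304]
tcp_rot: [-0.003, 1.0, -0.001, 0.001]
contact_force: [-0.6, -4.4, 3.0]
opening: 0.151
finger_force: 41.5
shift [1.2 1.1 4.4] yaw -0.0 cur psi 90.38 tilt z [ 0.0022 -0.002  -1.    ] q [-0.11  0.07  2.02 -0.    1.05 -1.69] t 15.55
[-0.39874744  0.13386123  0.02634693]
```

```bash
cat >> h.py <<'E'
C=np.array([.5137,.2233]);a_=np.radians(4.2);YB=np.array([-np.sin(a_),np.cos(a_)]);XB=np.array([np.cos(a_),np.sin(a_)])
def bubble(save=None):
    for n in("side","top"):
        c=read_camera(n);P=cloud(c);d=c["frame"].astype(int);b,g,r=d[...,0],d[...,1],d[...,2]
        rel=P[...,:2]-C;u=rel@XB;v=rel@YB
        near=(abs(u)<.03)&(abs(v)<.09)&(P[...,2]>.11)&(P[...,2]<.15)
        gr=near&(g>r+30)&(g>b+30); pale=near&(b>90)&(g>120)&(abs(v)<.045)
        ye=near&(r>120)&(g>100)&(b<80)
        if gr.sum()<5: print(n,"hidden",ye.sum());continue
        q=v[gr];p=v[pale]; 
        print(n,"vial",gr.sum(),q.min().round(4),q.max().round(4),"x",u[gr].mean().round(4),"bubble",len(p),p.mean().round(4) if len(p) else "", "yellow",v[ye].min().round(3),v[ye].max().round(3), "rel bub mm",((p.mean()-(q.min()+q.max())/2)*1000).round(1) if len(p) else "")
        if save: cv2.imwrite(f"pics/{save}_{n}.png",c["frame"])
E
python3 -c "
from h import *
bubble()"
python3 -m crank '[[[0,0,0],6,255],[[0,0,0],12,255],[[0,0,0],18,255],[[0,0,0],24,255],[[0,0,0],30,255],[[0,0,0],36,255],[[0,0,0],42,255],[[0,0,0],48,255],[[0,0,0],54,255],[[0,0,0],60,255]]'; python3 -m crank '[[[0,0,0],0,255],[[0,0,0],0,255],[[0,0,0],0,255],[[0,0,0],0,255],[[0,0,0],0,255],[[0,0,0],0,255],[[0,0,0],0,255],[[0,0,0],0,255],[[0,0,0],0,255],[[0,0,0],0,255]]'; python3 -m crank '[[[0,0,0],0,255],[[0,0,0],0,255],[[0,0,0],0,255],[[0,0,0],0,255],[[0,0,0],0,255],[[0,0,0],0,255],[[0,0,0],0,255],[[0,0,0],0,255],[[0,0,0],0,255],[[0,0,0],0,255]]'; python3 -c "
from h import *
go(.5266,.0438,.126,30);bubble('b1')"
```

```text
side vial 53 -0.034 0.0318 x -0.0001 bubble 27 0.008 yellow -0.075 0.078 rel bub mm 9.1
top vial 98 -0.0317 0.0335 x 0.0015 bubble 45 0.0199 yellow -0.074 0.08 rel bub mm 19.0
time: 16.65
eef_pos: [0.5277, 0.0426, 0.1304]
tcp_rot: [0.499, 0.867, -0.001, 0.001]
contact_force: [-0.8, -4.5, 4.6]
opening: 0.15
finger_force: 39.9
time: 17.65
eef_pos: [0.5277, 0.0426, 0.1304]
tcp_rot: [0.497, 0.868, -0.001, 0.001]
contact_force: [-1.6, -5.3, 3.3]
opening: 0.154
finger_force: 39.8
time: 18.65
eef_pos: [0.5277, 0.0426, 0.1304]
tcp_rot: [0.497, 0.868, -0.001, 0.001]
contact_force: [-1.3, -6.2, 2.5]
opening: 0.15
finger_force: 39.8
shift [ 1.7 -0.3  4.4] yaw 0.4 cur psi 30.38 tilt z [ 0.0017 -0.0024 -1.    ] q [-0.11  0.07  2.02 -0.    1.05 -0.64] t 18.65
side vial 57 -0.0288 0.033 x -0.0002 bubble 33 0.0034 yellow -0.075 0.083 rel bub mm 1.3
top vial 98 -0.0317 0.0358 x 0.0013 bubble 41 0.0135 yellow -0.072 0.081 rel bub mm 11.5
```

Run:
```python
from h import *
t=cv2.imread("pics/b1_top.png")[205:245,200:270];s=cv2.imread("pics/b1_side.png")[155:215,225:275]
o=np.zeros((600,800,3),np.uint8);t=cv2.resize(t,None,fx=7,fy=7,interpolation=3);s=cv2.resize(s,None,fx=6,fy=6,interpolation=3)
o[:t.shape[0],:t.shape[1]]=t;o[-s.shape[0]+40:,495:795]=s[:320] if False else s[:s.shape[0]-40]
cv2.imwrite("pics/c7.png",o)
```

```text
(no output)
```

View pics/c7.png

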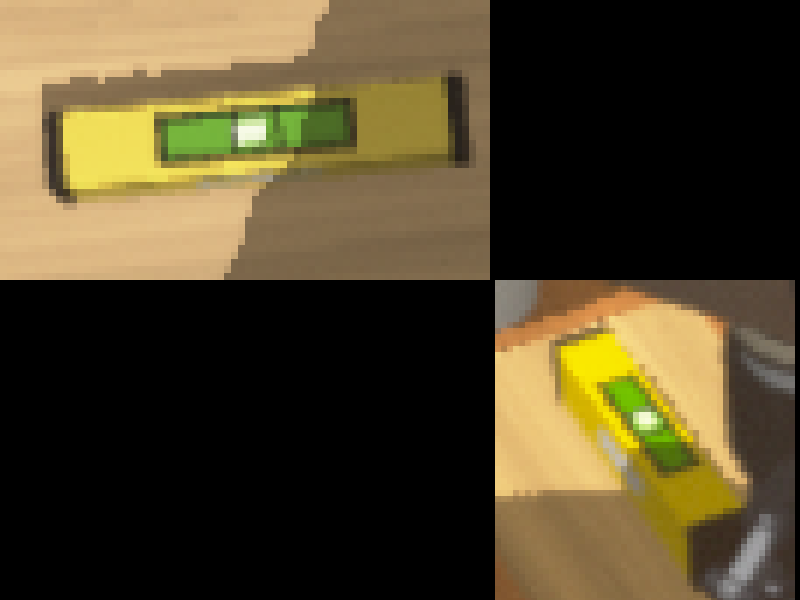

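In the top crop the vial spans columns 155–355 (centre 255) and the bubble sits at 249. That puts it about 2 mm too far to the +y side, so I'll turn about 8° more.

```bash
cat >> h.py <<'E'
def bub2(name="top"):
    out=[]
    for _ in range(3):
        c=read_camera(name);d=c["frame"].astype(float)
        P=cloud(c);rel=P[...,:2]-C;u=rel@XB;v=rel@YB
        near=(abs(u)<.022)&(abs(v)<.05)&(P[...,2]>.11)&(P[...,2]<.15)
        b,g,r=d[...,0],d[...,1],d[...,2]
        w=np.where(near&(g>r*1.3)&(g>50)|near&(b>130),1,0)
        wb=np.where(near,np.clip(b-90,0,None),0)
        if wb.sum()==0 or w.sum()<20: return print(name,"hidden")
        vv=v[w>0]; out.append(((v*wb).sum()/wb.sum()*1000,(vv.min()+vv.max())/2*1000,vv.mean()*1000))
    print(name,"bubble,vial mid,vial mean",np.mean(out,0).round(2))
E
python3 -c "
from h import *
bub2();bub2('side')"
python3 -m crank '[[[0,0,0],4,255],[[0,0,0],8,255],[[0,0,0],8,255],[[0,0,0],8,255],[[0,0,0],8,255],[[0,0,0],8,255],[[0,0,0],8,255],[[0,0,0],8,255],[[0,0,0],8,255],[[0,0,0],8,255]]';python3 -m crank '[[[0,0,0],0,255],[[0,0,0],0,255],[[0,0,0],0,255],[[0,0,0],0,255],[[0,0,0],0,255],[[0,0,0],0,255],[[0,0,0],0,255],[[0,0,0],0,255],[[0,0,0],0,255],[[0,0,0],0,255]]'; python3 -c "
from h import *
bub2();bub2('side')
P=np.load('pics/top0.npz')
c=read_camera('top');d=np.array(cloud(c));f=c['frame'].astype(int)
rel=d[...,:2]-C;u=rel@XB;v=rel@YB
m=(abs(u)<.07)&(abs(u)>.035)&(abs(v)<.12)&(abs(d[...,2]-.1)<.006);q=d[m];vv=v[m]
print('slope',np.polyfit(vv,q[:,2],1),m.sum())
"
```

```text
top bubble,vial mid,vial mean [3.89 1.23 2.33]
side bubble,vial mid,vial mean [4.52 0.62 0.85]
time: 20.05
eef_pos: [0.5276, 0.0425, 0.1304]
tcp_rot: [0.556, 0.831, -0.001, 0.001]
contact_force: [-1.3, -5.2, 3.3]
opening: 0.154
finger_force: 39.7
time: 21.05
eef_pos: [0.5276, 0.0425, 0.1304]
tcp_rot: [0.556, 0.831, -0.001, 0.001]
contact_force: [-1.0, -5.5, 4.2]
opening: 0.158
finger_force: 39.7
top bubble,vial mid,vial mean [2.13 1.71 2.45]
side bubble,vial mid,vial mean [2.47 0.53 0.88]
slope [-0.00037977  0.10001395] 2122
```

```bash
python3 -m crank '[[[0,0,0],2,255],[[0,0,0],2,255],[[0,0,0],2,255],[[0,0,0],2,200],[[0,0,0],2,150],[[0,0,0],2,130],[[0,0,0],2,130],[[0,0,-40],2,130],[[0,0,-80],2,130],[[0,0,-120],2,130]]';python3 -m crank '[[[0,0,-20],0,255],[[0,0,-20],0,255],[[0,0,-20],0,255],[[0,0,-20],0,255],[[0,0,-20],0,255]]'
python3 - <<'E'
from h import *
go(.5137,.2233,.17,-85.8)
go(.5137,.2233,.17,4.2)
bub2();bub2('side')
t=read_camera("top")["frame"][205:245,200:270];s=read_camera("side")["frame"][155:215,225:275]
o=np.zeros((600,800,3),np.uint8);t=cv2.resize(t,None,fx=10,fy=10,interpolation=3)[60:300];s=cv2.resize(s,None,fx=6,fy=6,interpolation=3)
o[:240,:700]=t;o[240:,250:550]=s
cv2.imwrite("pics/c8.png",o)
E
```

```text
time: 22.4
eef_pos: [0.5265, 0.0441, 0.2498]
tcp_rot: [0.571, 0.821, -0.0, -0.001]
contact_force: [1.5, -0.8, 0.4]
opening: 0.489
finger_force: 0.0
time: 22.9
eef_pos: [0.5259, 0.0439, 0.2664]
tcp_rot: [0.571, 0.821, -0.001, -0.002]
contact_force: [0.1, 0.1, -0.3]
opening: 0.006
finger_force: 0.0
shift [172.2  51.4  96.6] yaw -73.8 cur psi 20.39 tilt z [-4.2e-03  5.0e-04 -1.0e+00] q [-0.11 -0.07  1.9   0.    1.32 -0.46] t 22.9
shift [172.2  51.4  96.6] yaw 16.2 cur psi 20.39 tilt z [-4.2e-03  5.0e-04 -1.0e+00] q [-0.11 -0.07  1.9   0.    1.32 -0.46] t 22.9
top bubble,vial mid,vial mean [3.49 2.12 3.99]
side bubble,vial mid,vial mean [4.54 0.33 4.51]
```

View pics/c8.png

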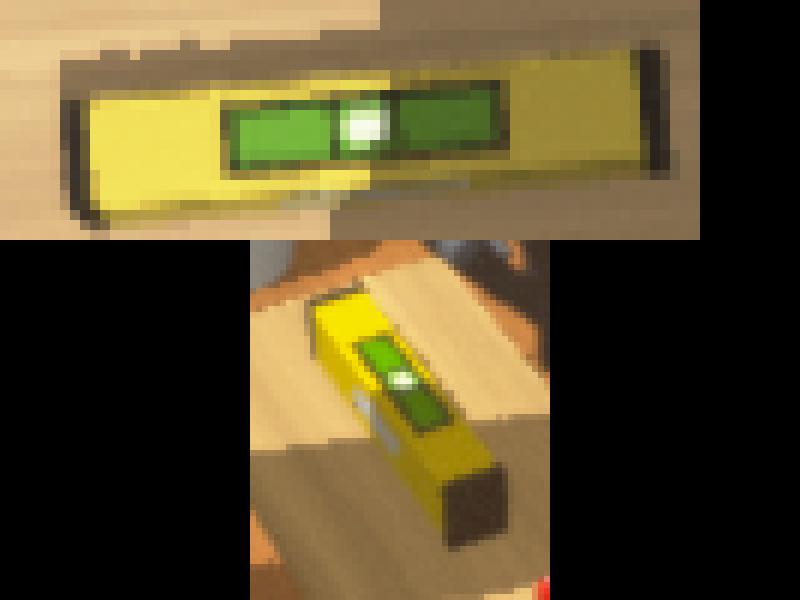

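In the top crop the black lines are at columns 335 and 395 and the bubble spans 340–390, so it is centred. Now I'll press on the yellow body beside the vial, on the hinge side, with the fingers shut.

```bash
python3 -c "
from h import *
go(.5105,.2811,.15,4.2)"; python3 -m crank '[[[0,0,0],0,255]]'; python3 -c "
from h import *
go(.5105,.2811,.15,4.2)"
```

```text
shift [228.1  67.3 118.9] yaw 16.2 cur psi 20.39 tilt z [-1.e-04  0.e+00 -1.e+00] q [-0.11 -0.07  1.89 -0.    1.32 -0.46] t 23.3
time: 23.4
eef_pos: [0.527, 0.0438, 0.269]
tcp_rot: [0.571, 0.821, 0.0, 0.0]
contact_force: [-0.3, 0.4, -0.1]
opening: 0.001
finger_force: 0.0
shift [228.1  67.2 119. ] yaw 16.2 cur psi 20.39 tilt z [ 1.e-04 -0.e+00 -1.e+00] q [-0.11 -0.07  1.89  0.    1.32 -0.46] t 23.4
```

```bash
python3 -m crank '[[[45,13,0],4,255],[[90,26,0],8,255],[[135,40,0],12,255],[[180,53,0],16,255],[[220,67,0],16,255],[[228,67,20],16,255],[[228,67,60],16,255],[[228,67,95],16,255],[[228,67,112],16,255],[[228,67,119],16,255]]';  python3 -m crank '[[[0,0,0],0,255],[[0,0,0],0,255],[[0,0,0],0,255]]'; python3 -c "
from h import *
go(.5105,.2811,.138,4.2);print(get_state()['contact_force'])"
```

```text
time: 24.4
eef_pos: [0.5087, 0.2805, 0.147]
tcp_rot: [0.679, 0.734, -0.002, -0.001]
contact_force: [0.1, 0.7, -0.2]
opening: 0.003
finger_force: 0.0
time: 24.7
eef_pos: [0.5115, 0.2812, 0.1519]
tcp_rot: [0.68, 0.734, 0.002, 0.001]
contact_force: [0.5, 0.3, -0.3]
opening: -0.001
finger_force: 0.0
shift [-0.1 -1.  13.9] yaw 0.2 cur psi 4.39 tilt z [ 0.0033  0.0011 -1.    ] q [ 0.33  0.16  1.87 -0.    1.1   0.25] t 24.7
[ 0.47907448  0.31435333 -0.32343047]
```

```bash
python3 -m crank '[[[0,-1,4],0,255],[[0,-1,7],0,255],[[0,-1,9],0,255],[[0,-1,11],0,255],[[0,-1,12],0,255],[[0,-1,12],0,255],[[0,-1,12],0,255]]';  python3 -m crank '[[[0,0,1],0,255],[[0,0,1],0,255],[[0,0,1],0,255]]'; python3 -m crank '[[[0,0,1],0,255],[[0,0,1],0,255],[[0,0,1],0,255]]'; python3 -m crank '[[[0,0,1],0,255],[[0,0,1],0,255],[[0,0,1],0,255]]'
```

```text
time: 25.4
eef_pos: [0.5093, 0.2808, 0.1379]
tcp_rot: [0.68, 0.734, 0.0, -0.0]
contact_force: [-0.5, -1.1, 0.2]
opening: -0.001
finger_force: 0.0
time: 25.7
eef_pos: [0.5093, 0.2808, 0.1369]
tcp_rot: [0.68, 0.734, -0.0, 0.0]
contact_force: [-0.3, -0.1, -0.4]
opening: -0.002
finger_force: 0.0
time: 26.0
eef_pos: [0.5094, 0.2809, 0.1361]
tcp_rot: [0.68, 0.734, 0.0, 0.0]
contact_force: [-0.6, 0.6, 1.3]
opening: 0.003
finger_force: 0.4
time: 26.3
eef_pos: [0.5095, 0.2809, 0.136]
tcp_rot: [0.679, 0.734, 0.0, 0.0]
contact_force: [-1.8, -1.3, 4.8]
opening: 0.0
finger_force: 2.7
```

Contact is at 0.136 m, and the stiffness is about 4 N/mm.

```bash
python3 -m crank '[[[0,0,1],0,255],[[0,0,1.4],0,255],[[0,0,1.4],0,255],[[0,0,1.4],0,255],[[0,0,1.4],0,255]]'; python3 -m crank '[[[0,0,0],0,255],[[0,0,0],0,255],[[0,0,0],0,255],[[0,0,0],0,255],[[0,0,0],0,255],[[0,0,0],0,255],[[0,0,0],0,255],[[0,0,0],0,255],[[0,0,0],0,255],[[0,0,0],0,255]]'; python3 -c "
from h import *
print(get_state()['contact_force']);bubble();bub2();bub2('side');print(get_state()['contact_force'])"
```

```text
time: 26.8
eef_pos: [0.5096, 0.2809, 0.136]
tcp_rot: [0.679, 0.734, 0.0, 0.0]
contact_force: [-5.0, -1.8, 9.7]
opening: -0.001
finger_force: 5.1
time: 27.8
eef_pos: [0.5096, 0.2809, 0.1359]
tcp_rot: [0.679, 0.734, 0.0, 0.0]
contact_force: [-4.5, -1.4, 10.8]
opening: -0.002
finger_force: 5.1
[-4.45285306 -1.39238647 10.84160776]
side vial 27 -0.0349 -0.0024 x -0.0001 bubble 33 -0.0052 yellow -0.077 0.081 rel bub mm 13.5
top vial 57 -0.0335 0.0032 x 0.001 bubble 23 -0.0068 yellow -0.074 0.01 rel bub mm 8.3
top bubble,vial mid,vial mean [ -2.33 -13.73 -15.59]
side bubble,vial mid,vial mean [-2.47 -0.26 -6.51]
[-3.59826526 -2.05620422 10.7263745 ]
```

```bash
python3 -m crank '[[[0,-1,0],0,255],[[0,-1,0],0,255],[[0,-1,0],0,255],[[0,-1,0],0,255],[[0,-1,0],0,255],[[0,-1,0],0,255],[[0,-1,0],0,255],[[0,-1,0],0,255]]'
python3 - <<'E'
from h import *
s=get_state();print(s['contact_force'])
M=R.from_euler('z',4.2,degrees=True)
for n in("side","top"):
    c=read_camera(n);f=c["frame"];Rt=R.from_quat(c["orientation"]).inv()
    print(n)
    for v in range(-40,46,3):
        p=np.r_[C+XB*.0008+YB*(v/1000+.0017),.137];q=Rt.apply(p-np.array(c["origin"]))
        u=c["cx"]+q[0]/q[2]*K(c);w=c["cy"]+q[1]/q[2]*K(c)
        print(v,cv2.getRectSubPix(f,(1,1),(u,w))[0,0].tolist(),end="; ")
    print()
E
```

```text
time: 29.0
eef_pos: [0.5095, 0.2809, 0.1359]
tcp_rot: [0.679, 0.734, 0.001, 0.001]
contact_force: [-1.2, -2.2, 8.8]
opening: -0.003
finger_force: 4.3
[-1.2316235  -2.23231605  8.7946814 ]
side
-40 [13, 147, 166]; -37 [16, 137, 120]; -34 [5, 156, 108]; -31 [0, 183, 113]; -28 [0, 187, 115]; -25 [0, 187, 115]; -22 [0, 186, 114]; -19 [0, 186, 114]; -16 [0, 186, 114]; -13 [15, 177, 116]; -10 [63, 175, 136]; -7 [140, 222, 202]; -4 [190, 244, 234]; -1 [214, 249, 245]; 2 [174, 224, 215]; 5 [106, 163, 150]; 8 [50, 107, 95]; 11 [26, 99, 81]; 14 [12, 107, 80]; 17 [14, 108, 81]; 20 [15, 108, 83]; 23 [13, 109, 81]; 26 [11, 108, 80]; 29 [17, 106, 81]; 32 [21, 98, 85]; 35 [23, 91, 96]; 38 [19, 113, 130]; 41 [13, 128, 151]; 44 [23, 125, 148]; 
top
-40 [73, 170, 187]; -37 [49, 107, 100]; -34 [53, 151, 103]; -31 [57, 175, 113]; -28 [59, 177, 115]; -25 [59, 176, 114]; -22 [59, 176, 114]; -19 [59, 176, 114]; -16 [58, 175, 114]; -13 [58, 172, 112]; -10 [50, 135, 93]; -7 [178, 211, 198]; -4 [224, 246, 241]; -1 [221, 245, 240]; 2 [138, 168, 159]; 5 [74, 119, 102]; 8 [39, 67, 61]; 11 [36, 48, 54]; 14 [55, 64, 75]; 17 [73, 82, 95]; 20 [74, 83, 95]; 23 [52, 58, 66]; 26 [61, 69, 79]; 29 [70, 80, 91]; 32 [69, 78, 91]; 35 [68, 77, 89]; 38 [74, 83, 95]; 41 [72, 82, 95]; 44 [73, 82, 95];
```

The bubble lies about 1 mm from the middle, between the lines. The push reads 8.8 N, so I'll trim it to about 10 N, confirm it is steady, and hand in.

```bash
python3 -m crank '[[[0,0,0.3],0,255],[[0,0,0.3],0,255],[[0,0,0.3],0,255],[[0,0,0.3],0,255],[[0,0,0.3],0,255],[[0,0,0.3],0,255],[[0,0,0.3],0,255],[[0,0,0.3],0,255]]'; python3 -m crank '[[[0,0,0],0,255],[[0,0,0],0,255],[[0,0,0],0,255],[[0,0,0],0,255],[[0,0,0],0,255]]'; python3 -c "
from h import *
F=[]
for i in range(4): read_camera('side'); F.append(get_state()['contact_force'])
f=np.mean(F,0);print(f)
if 8.5<f[2]<11.5: print(ctrl.sign_off())"
```

```text
time: 29.9
eef_pos: [0.5095, 0.2809, 0.136]
tcp_rot: [0.679, 0.734, 0.001, 0.001]
contact_force: [-1.9, -2.6, 8.8]
opening: 0.004
finger_force: 4.8
time: 30.4
eef_pos: [0.5095, 0.2809, 0.136]
tcp_rot: [0.679, 0.734, 0.001, 0.001]
contact_force: [-1.8, -1.2, 9.4]
opening: -0.001
finger_force: 4.8
[-2.71893629 -1.50212225  9.82544709]
the job is handed in; nothing more can be done
None
```

I handed the job in at about 31 s: the drawer is open about 196 mm, the level is on the middle of the board with its bubble about 1 mm off centre between the lines, and the arm is still pressing it down beside the vial with about 10 N.

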